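# Put the socket set back into its organiser bins

### The arm

A 6-joint arm with a two-finger parallel gripper is mounted at the origin on a cart in front of the work surface, level with it; the furniture and walls round the work are solid. World frame = base frame: x ahead of the robot, y to its left, z up, the work surface at z = 0. Lengths are in mm, angles in rad, forces in N, time in s.
With the tool pointing down it reaches from about 275 to 1000 mm from the base axis. Payload 8.4 kg.
Tool frame: the origin (TCP) lies at the very end of the fingers, on their centre line; the grasp point (between the pads) lies 19 mm behind it; z points along the fingers, y is the line along which they close (so a half turn about z gives the same grasp; the last joint's range is limited). The gripper opens to 85 mm and grips with 20 to 120 N. Pads are 22 mm wide; open, the fingers measure 114 mm over their backs; the gripper's body (76 mm by 85 mm) begins 54 mm behind the grasp point. The pads swing forward as they close: fully open they stand 13 mm farther back than shut.
Start: joints at [-0.002, 0.353, 1.633, -0, 1.155, -0.002], TCP at [625.002, -0, 231.281] pointing down, gripper open.
Joint ranges: [-2.63, 2.63], [-0.92, 2.1], [0.06, 2.66], [-1.3, 4.44], [0, 2.69], [-3.02, 3.02]. Speed limits (rad/s): [2.22, 2.22, 2.79, 3.14, 3.14, 3.14].

### API

Orientations are given as [roll, pitch, yaw] about the fixed x, y, z axes, in that order (R = Rz(yaw) Ry(pitch) Rx(roll)).
In Python, from rig import sensors, grab_frame, camera_params, order gives the robot as it stands. The module is installed in compiled form; this text tells all that it offers.
- The arm moves only by the tool move_arm, never from a script. Its argument "motion" is a list of rows, each a list of 7 numbers: the turn, a rotation vector about the tool's x, y, z in shares of pi rad (1.0 is pi rad), then the shift along the tool's x, y, z in fractions of the full range, 1 being 1 m, then the finger opening in m, from 0 to 0.0854. A call has 1 to 8 rows; each row is the pose to reach, as a shift and turn from the pose commanded when the call began, along the tool's axes at that moment; what a row does not reach only later rows make up. A row lasts 1/8 s, in which the tool goes at most 62.5 mm and 10.7 degrees, less where a joint would pass 70% of its speed; a pose out of reach is approached as far as the arm can. A shift or turn number past 1, either way, is cut back to 1. A call with a gripper value outside its range is refused whole. The fingers move at their own pace and stop on an object; "grip_force" is the grip in N (left out, the last holds). Time passes only in rows, so rows that repeat a pose let the fingers close. It gives the time, the measured TCP pose, the force, the opening and the grip force at its end, in the units of the state.
- sensors.sense(): the state, without advancing time (a new reading comes with each control period).
- grab_frame(name): name is "scene" or "side" or "wrist"; returns (picture, depth): 384x512x3 uint8, red, green, blue; 384x512 float32, mm along the optical axis (not along the pixel's ray), 0 where there is no reading.
- camera_params(name): a dict with "camera_matrix" (3x3 intrinsics, pixels), "world_from_camera" (4x4, takes a point from camera to world coordinates). Camera axes: x right, y down, z forward; pixel columns grow to the right and rows downward; lengths in mm; the calibration is good to about 2 mm. A picture is of the moment at which its call begins: read the wrist's pose just before it. camera_params takes no time and is no camera call; for the wrist camera it gives the pose at the moment of the call.
- order.sign_off(): hands the job in; it is judged then, once.
The state is a dict: "clock": time; "qpos": joint angles; "qvel": joint speeds; "joint_efforts": joint torques, N m; "eef_pos": TCP position; "tcp_rot": TCP orientation; "contact_force": force on the tool from outside, world axes, zero at the start; "wrist_torque": the same for the moment, N m; "opening": opening from 0.0 (shut) to 1.0 (fully open); "grasp_force": force on a finger pad.
Only numpy, scipy, OpenCV 4.12 (cv2) and the standard library are available. Lean on these libraries where they do the work, as an engineer would, in place of code of your own. Each camera call takes 0.05 s, during which the arm holds its last target. There are 200 camera calls.

### The job

Put the socket set away: stand each of the three sockets, hexagon end up, in the round pocket that is its size (smallest in smallest, largest in largest), right down on the pocket's floor, and lay the ratchet in its long recess, flat on the recess floor with its square drive up. Leave the tape measure and the padlock where they are.

Things in the scene. Friction and masses are not known exactly. Their poses are not given: they have to be found in the camera images.
- socket_small: the smallest of three plain dark steel impact sockets: a round body 24 mm across and 62 mm tall, standing loose on the table with its hexagon opening up; about 0.1 kg. Origin: centre of its underside; z up along its axis.
- socket_medium: the middle one of three plain dark steel impact sockets: a round body 41 mm across and 62 mm tall, standing loose on the table with its hexagon opening up; its foot, the lower 22 mm, is 37 mm across; about 0.3 kg. Origin: centre of its underside; z up along its axis.
- socket_large: the largest of three plain dark steel impact sockets: a round body 58 mm across and 66 mm tall, standing loose on the table with its hexagon opening up; its foot, the lower 24 mm, is 52 mm across; about 0.6 kg. Origin: centre of its underside; z up along its axis.
- ratchet: loose ratchet handle, 216 mm long, lying along its x: black rubber sleeve 26 mm thick from x = -108 to +36 mm, thinner steel neck, round steel head 36 mm across, 26 mm high at x = +90 mm with a 10 mm square drive standing 12 mm up from it. Balances at about x = +15 mm; 0.4 kg. Origin: middle of its length, on the table under its centre line, which is 13 mm up; z up.
- bin_small: fixed grey bin, 83 x 83 x 34 mm, with the smallest of three round pockets: 40 mm across, 24 mm deep, flat floor 10 mm above the bin's underside. For the smallest socket (8 mm to spare all round). Stands on a 6 mm base in a row with the other two (84 mm apart along y; they trade places), behind the ratchet's bin. Origin: centre of underside, on the pocket's axis; z up.
- bin_medium: fixed grey bin, 83 x 83 x 34 mm, with the middle-sized of three round pockets: 57 mm across, 24 mm deep, flat floor 10 mm above the bin's underside. For the middle-sized socket (8 mm to spare all round). Stands on a 6 mm base in a row with the other two (84 mm apart along y; they trade places), behind the ratchet's bin. Origin: centre of underside, on the pocket's axis; z up.
- bin_large: fixed grey bin, 83 x 83 x 34 mm, with the largest of three round pockets: 73 mm across, 24 mm deep, flat floor 10 mm above the bin's underside. For the largest socket (7.5 mm to spare all round). Stands on a 6 mm base in a row with the other two (84 mm apart along y; they trade places), behind the ratchet's bin. Origin: centre of underside, on the pocket's axis; z up.
- bin_ratchet: fixed grey bin, 251 (along its y) x 83 mm, front row, on the same base. Recess in its top 236 mm along y x 52 mm, 8 mm deep; floor 28 mm above the bin's underside; its rim is cut away over the middle 70 mm on both sides for fingers. Either end takes the head. Pocket row at x = +92 mm. Origin: under the recess's centre, at the underside; z up.
- tape_measure: yellow and black tape measure, 42 x 82 x 60 mm, standing loose on the table behind the sockets; not part of the job. Origin: centre of its underside.
- padlock: brass padlock standing on its body, 20 x 42 x 66 mm, loose on the table behind the sockets; not part of the job. Origin: centre of its underside.

How it is judged:
By the outcome, as a careful person would: the job done as asked, in the order asked, and still so for the second after the job is handed in, with the robot touching nothing.
It also fails if it takes over 112 s, if anything falls off the work surface, if the arm or the gripper's body presses on something with over 40 N, if the wrist force passes 120 N, or if a joint passes its speed limit or range.

## Working session

There is one attempt and no reset: what is moved stays moved. The work goes in short steps, Python scripts to look and compute and a tool call to move; the robot and the scene stay as the last step left them, time stands still between calls to the robot, and variables do not carry over. Pictures are saved under pics/ and viewed, at most 14 in all, crops included, and the job is handed in when it is done.

Besides the shell and the picture viewer there is one more tool, called as name(argument=value, ...), one argument or row to a line, values as JSON. move_arm: Moves the arm, as the interface text tells. Its arguments: {"type":"object","properties":{"motion":{"type":"array","items":{"type":"array","items":{"type":"number"}}},"grip_force":{"type":"number"}},"required":["motion"]}

```bash
mkdir -p pics; python3 - <<'E'
from rig import sensors, grab_frame, camera_params
import cv2,numpy as np
s=sensors.sense();print({k:np.round(v,3).tolist() for k,v in s.items()})
for n in("scene","side","wrist"):
    P=camera_params(n);p,d=grab_frame(n);np.savez(f"{n}0.npz",p=p,d=d,K=P["camera_matrix"],T=P["world_from_camera"])
    cv2.imwrite(f"pics/{n}0.png",p[:,:,::-1]);print(n,np.round(P["camera_matrix"],1).tolist(),np.round(P["world_from_camera"],3).tolist(),(d>0).mean())
E
```

```text
{'clock': 0.0, 'qpos': [-0.002, 0.354, 1.634, 0.0, 1.155, -0.002], 'qvel': [-0.001, 0.0, 0.0, 0.001, 0.0, -0.001], 'joint_efforts': [-0.002, -60.524, -34.206, -0.0, 0.009, 0.0], 'eef_pos': [624.535, 0.011, 230.562], 'tcp_rot': [-3.14, -0.0, 1.571], 'contact_force': [-0.075, 0.146, -0.313], 'wrist_torque': [-0.025, -0.051, 0.029], 'grasp_force': 0.0, 'opening': 0.999}
scene [[391.7, 0.0, 259.5], [0.0, 391.7, 197.8], [0.0, 0.0, 1.0]] [[0.872, -0.3, 0.387, 136.424], [-0.49, -0.527, 0.695, -741.415], [-0.005, -0.795, -0.607, 726.17], [0.0, 0.0, 0.0, 1.0]] 0.9275563557942709
side [[381.2, 0.0, 259.0], [0.0, 381.2, 196.4], [0.0, 0.0, 1.0]] [[-0.838, -0.319, 0.443, 110.133], [-0.546, 0.483, -0.685, 761.494], [0.004, -0.816, -0.578, 652.716], [0.0, 0.0, 0.0, 1.0]] 0.9408671061197916
wrist [[286.0, 0.0, 255.1], [0.0, 286.0, 194.3], [0.0, 0.0, 1.0]] [[1.0, -0.0, -0.0, 626.257], [-0.0, -0.963, -0.269, 69.928], [0.0, 0.269, -0.963, 372.791], [0.0, 0.0, 0.0, 1.0]] 0.9959309895833334
```

View pics/scene0.png

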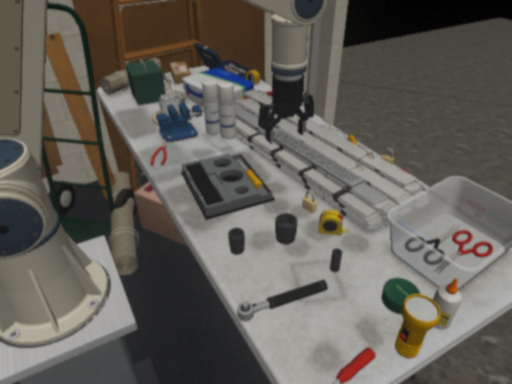

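View pics/wrist0.png

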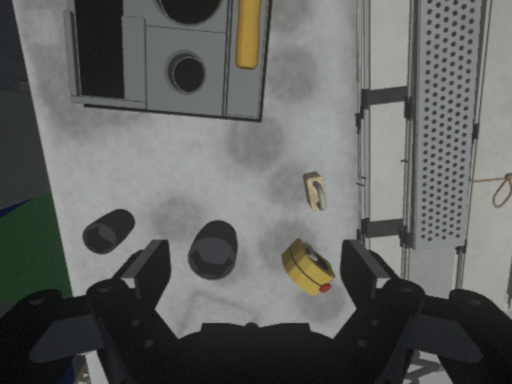

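View pics/side0.png

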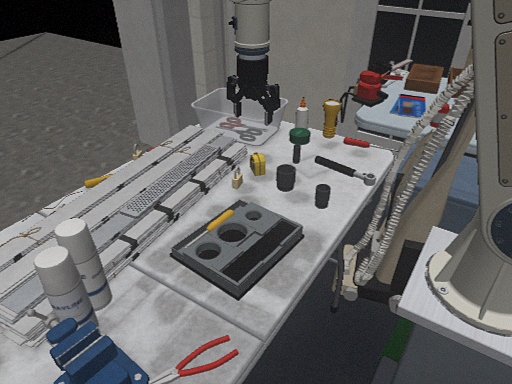

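Sockets in the scene view: (237,240), (286,228) and (336,260). The ratchet runs from its head at (246,311) to the sleeve end at (326,287). The bin block is around (225,183), with a yellow item on its rear ledge, and the tape and padlock are behind the sockets. Next I'll measure using both depth clouds.

```bash
cat > h.py <<'E'
import numpy as np,cv2
from rig import sensors, grab_frame, camera_params
def cloud(p,d,K,T):
    v,u=np.indices(d.shape);X=np.stack([(u-K[0,2])/K[0,0]*d,(v-K[1,2])/K[1,1]*d,d],-1)@T[:3,:3].T+T[:3,3]
    X[d<=0]=np.nan;return X
def snap(n,name=None):
    P=camera_params(n);p,d=grab_frame(n)
    if name: cv2.imwrite(f"pics/{name}.png",p[:,:,::-1])
    return p,d,P["camera_matrix"],P["world_from_camera"]
def load(n):
    f=np.load(n);return f['p'],f['d'],f['K'],f['T']
def blobs(X,zlo,zhi,box,res=2,amin=20):
    x0,x1,y0,y1=box;m=(X[...,2]>zlo)&(X[...,2]<zhi)&(X[...,0]>x0)&(X[...,0]<x1)&(X[...,1]>y0)&(X[...,1]<y1)
    n,l,s,c=cv2.connectedComponentsWithStats(m.astype(np.uint8))
    return [(l==i,c[i],s[i,4]) for i in range(1,n) if s[i,4]>=amin]
E
python3 - <<'E'
from h import *
for n in("scene","side","wrist"):
    p,d,K,T=load(n+"0.npz");X=cloud(p,d,K,T)
    t=(abs(X[...,0]-600)<120)&(abs(X[...,1])<400)&(abs(X[...,2])<10);print(n,"table z",np.median(X[t][:,2]))
    for m,c,a in blobs(X,8,120,(350,800,-520,420)):
        Q=X[m];top=np.percentile(Q[:,2],97);R=Q[Q[:,2]>top-5].astype(np.float32)
        (cx,cy),r=cv2.minEnclosingCircle(R[:,:2]);b=cv2.minAreaRect(R[:,:2])
        print(n,c.round(),a,"top %.1f circ %.1f %.1f r %.1f"%(top,cx,cy,r),"rect",np.round(b[0],1),np.round(b[1],1),round(b[2],1),"bbox",Q[:,:2].min(0).round(),Q[:,:2].max(0).round())
# small window around bins: fit
E
```

```text
scene table z -0.17213347942140445Traceback (most recent call last):
  File "<stdin>", line 7, in <module>
cv2.error: OpenCV(4.12.0) /io/opencv/modules/imgproc/src/shapedescr.cpp:201: error: (-215:Assertion failed) count >= 0 && (depth == CV_32F || depth == CV_32S) in function 'minEnclosingCircle'
```

```bash
sed -i 's/if s\[i,4\]>=amin\]/if s[i,4]>=amin]/; s/X\[d<=0\]=np.nan;return X/X=X.astype(np.float32);X[d<=0]=np.nan;return X/' h.py
python3 - <<'E'
from h import *
for n in("scene","side","wrist"):
    p,d,K,T=load(n+"0.npz");X=cloud(p,d,K,T)
    t=(abs(X[...,0]-600)<120)&(abs(X[...,1])<400)&(abs(X[...,2])<10);print(n,"table z",np.median(X[t][:,2]))
    for m,c,a in blobs(X,8,120,(350,800,-520,420)):
        Q=X[m];top=np.percentile(Q[:,2],90);R=np.ascontiguousarray(Q[Q[:,2]>top-6][:,:2])
        (cx,cy),r=cv2.minEnclosingCircle(R);b=cv2.minAreaRect(R)
        print(n,c.round(),a,"top %.1f circ %.1f %.1f r %.1f"%(top,cx,cy,r),"rect",np.round(b[0],1),np.round(b[1],1),round(b[2],1),"bbox",Q[:,:2].min(0).round(),Q[:,:2].max(0).round())
E
```

```text
scene table z -0.17213348
scene [311. 179.] 4376 top 77.8 circ 776.7 166.6 r 247.3 rect [779.9 166.7] [ 44.1 493.1] 1.0 bbox [ 660. -202.] [800. 420.]
scene [224. 183.] 3722 top 41.2 circ 514.2 196.6 r 150.1 rect [526.7 196. ] [257.2 195.5] 85.4 bbox [414.  57.] [649. 335.]
scene [430. 267.] 3260 top 114.1 circ 757.2 -366.8 r 130.9 rect [ 755.2 -366.3] [249.3  88.8] 89.9 bbox [ 695. -506.] [ 800. -242.]
scene [285. 227.] 572 top 64.8 circ 572.0 -99.4 r 30.0 rect [571.1 -99.3] [57.2 55. ] 71.0 bbox [ 542. -129.] [601. -70.]
scene [236. 239.] 362 top 60.4 circ 439.2 -75.7 r 21.1 rect [438.7 -76.5] [39.1 38.7] 18.3 bbox [419. -97.] [458. -56.]
scene [336. 259.] 208 top 60.4 circ 616.0 -252.6 r 12.5 rect [ 617.3 -252.9] [22.1 22.5] 18.8 bbox [ 605. -265.] [ 628. -240.]
scene [281. 298.] 1050 top 26.7 circ 455.9 -271.0 r 106.9 rect [ 454.5 -278.9] [ 35.7 213.8] 80.1 bbox [ 350. -302.] [ 562. -245.]
scene [398. 292.] 788 top 35.3 circ 653.5 -426.3 r 80.0 rect [ 648.  -410.6] [155.9  72. ] 20.4 bbox [ 588. -471.] [ 725. -362.]
scene [409. 338.] 811 top 104.8 circ 590.0 -499.7 r 21.9 rect [ 
[... 1898 characters left out ...]
86.0 66.8 r 103.8 rect [797.6  68.2] [ 27.4 207.5] 6.6 bbox [ 735. -116.] [800. 190.]
wrist [315. 191.] 659 top 63.9 circ 702.4 -23.8 r 13.5 rect [702.4 -23.8] [ 6.9 27. ] 12.7 bbox [689. -45.] [714.  -2.]
wrist [108. 232.] 1527 top 60.6 circ 441.9 -72.2 r 20.7 rect [442.3 -71.8] [39.1 40.4] 29.2 bbox [422. -93.] [462. -51.]
wrist [214. 251.] 2259 top 65.0 circ 574.2 -96.2 r 29.3 rect [574.6 -95.5] [56.2 57.4] 86.4 bbox [ 546. -124.] [603. -67.]
wrist [308. 268.] 1836 top 58.4 circ 699.0 -128.0 r 26.2 rect [ 698.7 -129.7] [35.5 50.6] 50.7 bbox [ 663. -165.] [741. -96.]
wrist [ 85. 353.] 23 top 25.9 circ 373.2 -271.5 r 8.4 rect [ 372.6 -272.3] [14.2 11.6] 55.1 bbox [ 365. -277.] [ 381. -263.]
```

```bash
cat >> h.py <<'E'
def ray(uv,K,T,z):
    uv=np.asarray(uv,float).reshape(-1,2);r=np.c_[(uv-K[:2,2])/[K[0,0],K[1,1]],np.ones(len(uv))]@T[:3,:3].T
    return T[:3,3]+r*((z-T[2,3])/r[:,2])[:,None]
def pockets(f,box=(470,640,60,340)):
    p,d,K,T=f;X=cloud(*f);v,u=np.indices(d.shape)
    W=ray(np.c_[u.ravel(),v.ravel()],K,T,40).reshape(*d.shape,3)
    m=(X[...,2]<36)&(W[...,0]>box[0])&(W[...,0]<box[1])&(W[...,1]>box[2])&(W[...,1]<box[3])
    n,l,s,c=cv2.connectedComponentsWithStats(m.astype(np.uint8));out=[]
    for i in range(1,n):
        if s[i,4]<40: continue
        Q=W[l==i];b=cv2.minAreaRect(Q[:,:2].astype(np.float32))
        out.append((c[i].round(),s[i,4],np.round(b[0],1),np.round(b[1],1),round(b[2],1),np.round(np.percentile(X[l==i][:,2],5),1)))
    return out
E
python3 - <<'E'
from h import *
for n in("scene","side","wrist"):
    f=load(n+"0.npz");X=cloud(*f)
    for o in pockets(f,(430,640,60,340)): print(n,*o)
    for m,c,a in blobs(X,8,60,(250,600,-320,-225)):
        Q=X[m];b=cv2.minAreaRect(np.ascontiguousarray(Q[:,:2]));print(n,"ratchet",c.round(),a,np.round(b[0],1),np.round(b[1],1),round(b[2],1),np.percentile(Q[:,2],[50,90,99]).round(1))
        H=Q[Q[:,2]>30];print("drive",H.mean(0).round(1) if len(H) else None,len(H))
    p=f[0];hsv=cv2.cvtColor(p,cv2.COLOR_RGB2HSV);m=(hsv[...,0]>15)&(hsv[...,0]<32)&(hsv[...,1]>120)&(X[...,1]>60)&(X[...,0]<660)&(X[...,2]>20)
    print("yellow",X[m].min(0).round(),X[m].max(0).round())
E
```

```text
scene [223. 176.] 1555 [534.1 200.7] [279.1 209.3] 89.6 -1.8
scene [222. 162.] 116 [561.8 274.7] [49.2 53.2] 60.2 14.6
scene [231. 175.] 227 [554.6 191.5] [67.  69.1] 60.3 14.3
scene [241. 189.] 79 [546.2 107.3] [35.5 35.8] 62.1 15.2
scene [228. 203.] 99 [496.3  67.2] [ 13.7 131.1] 89.5 25.9
scene ratchet [281. 299.] 1074 [ 453.8 -278.9] [ 36.1 215.8] 80.1 [22.5 26.6 37.1]
drive [ 364.7 -264.9   35.9] 26
yellow [191. 116.  20.] [ 658. 1596.  328.]
side [217. 233.] 1774 [535.1 200. ] [209.8 279.8] 0.0 -1.6
side [254. 215.] 109 [545.9 113.7] [39.  33.7] 33.4 15.1
side [258. 250.] 1643 [470.5 204. ] [ 80.9 236.1] 0.1 32.1
side [232. 232.] 440 [552.9 198.2] [73.4 67.6] 33.4 14.3
side [208. 251.] 319 [559.1 282.6] [54.5 55.2] 75.4 14.3
side ratchet [347. 170.] 463 [ 452.6 -266.3] [ 40.2 213.5] 87.0 [20.8 26.4 36.3]
drive [ 363.2 -260.7   34.8] 14
yellow [602. 107.  21.] [634. 212.  37.]
wrist [101.  44.] 5107 [472.3 134.1] [95.5 84.4] 90.0 32.4
wrist [189.  10.] 1157 [558.2 170.9] [21.7 65. ] 90.0 14.4
wrist [217.  77.] 7266 [535.  121.2] [121.2 209.9] 90.0 -1.2
wrist [186.  72.] 1125 [551.6 113.1] [39.1 39. ] 90.0 14.6
wrist ratchet [ 85. 353.] 23 [ 372.6 -272.3] [14.2 11.6] 55.1 [25.2 25.9 34.9]
drive [ 371.9 -263.2   37.3] 1
yellow [605. 120.  24.] [632. 186.  38.]
```

The measurements agree to about 2 mm and match the given sizes:

| Thing | Position (x, y) mm |
|---|---|
| Small socket | (615.5, -251.5) |
| Medium socket | (439.5, -74) |
| Large socket | (572, -98) |
| Small pocket | (548, 111) |
| Large pocket | (554, 196) |
| Medium pocket | (560, 279) |

The ratchet's drive is up, at (364, -263). I'll move the small socket first.

move_arm(
  motion=[
    [0, 0, 0, -0.06, -0.002, 0, 0.06],
    [0, 0, 0, -0.12, -0.005, 0, 0.06],
    [0, 0, 0, -0.18, -0.008, 0, 0.06],
    [0, 0, 0, -0.23, -0.0095, 0.02, 0.06],
    [0, 0, 0, -0.2515, -0.0095, 0.07, 0.06],
    [0, 0, 0, -0.2515, -0.0095, 0.12, 0.06],
    [0, 0, 0, -0.2515, -0.0095, 0.12, 0.06],
    [0, 0, 0, -0.2515, -0.0095, 0.12, 0.06],
  ],
  grip_force=40,
)

```text
clock: 1.15
eef_pos: [616.4, -251.6, 112.8]
tcp_rot: [3.14, 0.001, 1.571]
contact_force: [-0.4, 0.3, 1.4]
opening: 0.7
grasp_force: 0.0
```

```bash
python3 - <<'E'
from h import *
s=sensors.sense();print(s['eef_pos'],s['tcp_rot'])
f=snap("wrist","w1");X=cloud(*f)
for m,c,a in blobs(X,30,80,(560,670,-300,-200)):
    Q=X[m];b=cv2.minEnclosingCircle(np.ascontiguousarray(Q[Q[:,2]>57][:,:2]));print(c,a,b)
E
```

```text
[ 616.435479   -251.55527754  112.83439174] [3.14029867e+00 5.18133515e-04 1.57119265e+00]
[257.26320939 207.9667319 ] 1022 ((619.838623046875, -249.9289093017578), 11.927614212036133)
```

View pics/w1.png

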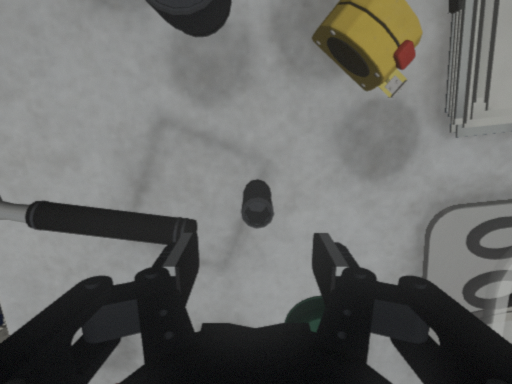

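The small socket, at (257,205), sits centred between the fingers at (180,260) and (328,260). Descend and grip.

move_arm(
  motion=[
    [0, 0, 0, 0.001, 0.001, 0.05, 0.06],
    [0, 0, 0, 0.001, 0.001, 0.078, 0.06],
    [0, 0, 0, 0.001, 0.001, 0.08, 0.06],
    [0, 0, 0, 0.001, 0.001, 0.08, 0.01],
    [0, 0, 0, 0.001, 0.001, 0.08, 0.01],
    [0, 0, 0, 0.001, 0.001, 0.08, 0.01],
    [0, 0, 0, 0.001, 0.001, 0.08, 0.01],
    [0, 0, 0, 0.001, 0.001, 0.08, 0.01],
  ],
  grip_force=40,
)

```text
clock: 2.2
eef_pos: [618.0, -251.0, 33.6]
tcp_rot: [3.138, 0.001, 1.571]
contact_force: [-0.5, 0.1, 5.9]
opening: 0.269
grasp_force: 38.9
```

move_arm(
  motion=[
    [0, 0, 0, 0, 0, -0.05, 0.01],
    [0, 0, 0, 0.02, -0.004, -0.11, 0.01],
    [0, 0, 0, 0.08, -0.015, -0.11, 0.01],
    [0, 0, 0, 0.14, -0.027, -0.11, 0.01],
    [0, 0, 0, 0.2, -0.04, -0.11, 0.01],
    [0, 0, 0, 0.26, -0.055, -0.11, 0.01],
    [0, 0, 0, 0.315, -0.0685, -0.11, 0.01],
    [0, 0, 0, 0.36, -0.0685, -0.11, 0.01],
  ],
)

```text
clock: 3.2
eef_pos: [547.2, 111.6, 142.5]
tcp_rot: [3.14, -0.0, 1.572]
contact_force: [1.1, 0.8, -1.5]
opening: 0.265
grasp_force: 39.6
```

move_arm(
  motion=[
    [0, 0, 0, 0, 0, 0, 0.01],
    [0, 0, 0, 0, 0, 0, 0.01],
  ],
)

```text
clock: 3.45
eef_pos: [548.2, 109.2, 141.9]
tcp_rot: [3.141, 0.0, 1.572]
contact_force: [-0.5, -0.4, -1.7]
opening: 0.268
grasp_force: 39.6
```

```bash
cat > look.py <<'E'
from h import *
import sys
s=sensors.sense();print(s['clock'],s['eef_pos'].round(1) if hasattr(s['eef_pos'],'round') else s['eef_pos'],s['opening'])
f=snap("wrist",sys.argv[1]);np.savez(sys.argv[1]+".npz",p=f[0],d=f[1],K=f[2],T=f[3])
for o in pockets(f,(500,600,60,330)): print(*o)
E
python3 look.py w2
```

```text
3.45 [548.2 109.2 141.9] 0.2684147891064976
[274.   6.] 601 [564.2 256.2] [41.7  9.9] 0.1 14.6
[202.  80.] 1847 [507.9 201.4] [69.5 18.4] 87.8 32.4
[264.  89.] 6565 [557.  197.1] [71.1 71.8] 81.9 14.8
[308. 187.] 1027 [594.4 131.3] [141.1  11.2] 90.0 -0.1
[255. 189.] 1431 [550.4 115.4] [36.5 39.7] 90.0 14.9
[208. 236.] 160 [506.   71.6] [20.8 13.3] 32.4 -1.6
```

View pics/w2.png

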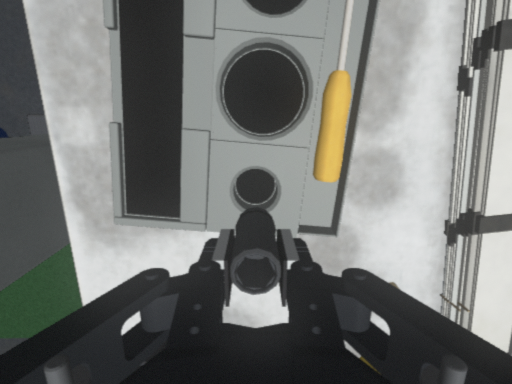

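The small pocket, at (255,187), is just ahead of the held socket, and the large and medium pockets follow up the row. I'll lower it with y +3.

move_arm(
  motion=[
    [0, 0, 0, 0.003, 0.0005, 0.03, 0.01],
    [0, 0, 0, 0.003, 0.0005, 0.06, 0.01],
    [0, 0, 0, 0.003, 0.0005, 0.08, 0.01],
    [0, 0, 0, 0.003, 0.0005, 0.09, 0.01],
    [0, 0, 0, 0.003, 0.0005, 0.093, 0.01],
    [0, 0, 0, 0.003, 0.0005, 0.093, 0.01],
    [0, 0, 0, 0.003, 0.0005, 0.0935, 0.01],
  ],
)

```text
clock: 4.38
eef_pos: [548.4, 111.4, 49.5]
tcp_rot: [-3.141, 0.001, 1.57]
contact_force: [-7.9, -3.8, 20.6]
opening: 0.27
grasp_force: 41.6
```

move_arm(
  motion=[
    [0, 0, 0, 0, 0, -0.0005, 0.05],
    [0, 0, 0, 0, 0, -0.0005, 0.06],
    [0, 0, 0, 0, 0, -0.0005, 0.06],
    [0, 0, 0, 0, 0, -0.05, 0.06],
    [0, 0, 0, 0, 0, -0.1, 0.085],
    [0, 0, 0, -0.04, -0.03, -0.1, 0.085],
    [0, 0, 0, -0.09, -0.06, -0.1, 0.085],
    [0, 0, 0, -0.14, -0.09, -0.1, 0.085],
  ],
)

```text
clock: 5.38
eef_pos: [457.6, -28.6, 148.0]
tcp_rot: [3.141, 0.0, 1.572]
contact_force: [1.0, -0.7, 0.4]
opening: 0.998
grasp_force: 0.0
```

```bash
python3 - <<'E'
from h import *
for n in("side","scene"):
    f=snap(n,n+"2");X=cloud(*f)
    for m,c,a in blobs(X,50,110,(500,600,60,330)):
        Q=X[m];print(n,c,a,Q[:,2].max(),cv2.minEnclosingCircle(np.ascontiguousarray(Q[Q[:,2]>70][:,:2])))
E
```

```text
side [253.89908257 206.89908257] 109 78.50781 ((546.2758178710938, 111.42471313476562), 12.385090827941895)
scene [241.01162791 182.1744186 ] 86 78.97046 ((546.3018188476562, 108.74003601074219), 12.986061096191406)
```

The small socket is standing in its pocket: top at z 78, upright. Now the medium.

move_arm(
  motion=[
    [0, 0, 0, -0.03, -0.012, 0.01, 0.085],
    [0, 0, 0, -0.046, -0.0185, 0.04, 0.085],
    [0, 0, 0, -0.046, -0.0185, 0.08, 0.085],
    [0, 0, 0, -0.046, -0.0185, 0.11, 0.085],
    [0, 0, 0, -0.046, -0.0185, 0.118, 0.085],
    [0, 0, 0, -0.046, -0.0185, 0.118, 0.03],
    [0, 0, 0, -0.046, -0.0185, 0.118, 0.03],
    [0, 0, 0, -0.046, -0.0185, 0.118, 0.03],
  ],
  grip_force=50,
)

```text
clock: 6.48
eef_pos: [440.7, -73.5, 31.0]
tcp_rot: [3.14, 0.0, 1.571]
contact_force: [-0.9, 0.7, 5.9]
opening: 0.467
grasp_force: 49.6
```

move_arm(
  motion=[
    [0, 0, 0, 0, 0, 0, 0.03],
    [0, 0, 0, 0, 0, 0, 0.03],
  ],
)

```text
clock: 6.72
eef_pos: [440.7, -73.5, 31.0]
tcp_rot: [3.14, 0.0, 1.571]
contact_force: [-1.2, 0.8, 6.1]
opening: 0.468
grasp_force: 49.6
```

move_arm(
  motion=[
    [0, 0, 0, 0, 0, -0.05, 0.03],
    [0, 0, 0, 0.01, 0.003, -0.11, 0.03],
    [0, 0, 0, 0.06, 0.02, -0.12, 0.03],
    [0, 0, 0, 0.12, 0.035, -0.12, 0.03],
    [0, 0, 0, 0.175, 0.055, -0.12, 0.03],
    [0, 0, 0, 0.23, 0.075, -0.12, 0.03],
    [0, 0, 0, 0.285, 0.095, -0.12, 0.03],
    [0, 0, 0, 0.335, 0.115, -0.12, 0.03],
  ],
)

```text
clock: 7.72
eef_pos: [555.3, 263.7, 150.6]
tcp_rot: [3.141, -0.0, 1.571]
contact_force: [1.3, 0.4, -1.1]
opening: 0.464
grasp_force: 52.0
```

move_arm(
  motion=[
    [0, 0, 0, 0, 0, 0, 0.03],
    [0, 0, 0, 0, 0, 0, 0.03],
  ],
)

```text
clock: 7.98
eef_pos: [554.3, 261.1, 149.8]
tcp_rot: [-3.141, 0.001, 1.571]
contact_force: [-0.8, 0.2, -2.4]
opening: 0.466
grasp_force: 51.9
```

```bash
python3 look.py w3; python3 - <<'E'
from h import *
for n in("side","scene"):
    f=snap(n,n+"3");X=cloud(*f)
    for m,c,a in blobs(X,110,178,(500,620,200,330)):
        Q=X[m];print(n,c,a,np.percentile(Q,[1,50,99],0).round(1).tolist())
E
```

```text
7.975 [554.3 261.1 149.8] 0.46551344182935417
[263. 120.] 818 [550.1 325.1] [99.1  9.1] 0.0 -1.1
[265. 170.] 2973 [564.4 282.6] [54.1 55.9] 81.1 14.8
[204. 226.] 263 [509.2 226.8] [18.4 19.3] 0.0 32.4
[295. 308.] 172 [596.7 141.6] [39.5  6.5] 89.7 7.0
[250. 318.] 272 [551.2 125.9] [15.9 38. ] 84.5 15.3
side [210.94666667 198.26666667] 75 [[554.3, 243.5, 156.0], [566.3, 249.7, 169.0], [570.0, 268.5, 177.5]]
side [213.00239808 211.81534772] 417 [[519.3, 251.9, 120.7], [541.1, 272.6, 156.5], [584.6, 280.6, 177.5]]
scene [219.80066445 134.33554817] 301 [[520.8, 237.6, 120.1], [550.5, 247.4, 160.5], [586.2, 278.4, 177.4]]
```

View pics/w3.png

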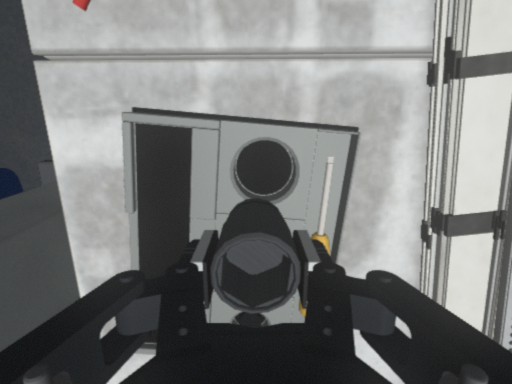

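The medium pocket at (265,168) has wrist-measured centre (562, 281) after the bias correction; the socket hangs upright in the grip. Lower it.

move_arm(
  motion=[
    [0, 0, 0, 0.0195, 0.007, 0.01, 0.03],
    [0, 0, 0, 0.0195, 0.007, 0.045, 0.03],
    [0, 0, 0, 0.0195, 0.007, 0.075, 0.03],
    [0, 0, 0, 0.0195, 0.007, 0.092, 0.03],
    [0, 0, 0, 0.0195, 0.007, 0.1, 0.03],
    [0, 0, 0, 0.0195, 0.007, 0.1025, 0.03],
    [0, 0, 0, 0.0195, 0.007, 0.1025, 0.03],
  ],
)

```text
clock: 9.0
eef_pos: [562.6, 281.3, 48.0]
tcp_rot: [3.141, -0.001, 1.571]
contact_force: [0.2, -0.2, -1.9]
opening: 0.465
grasp_force: 51.9
```

move_arm(
  motion=[
    [0, 0, 0, 0, 0, 0.001, 0.03],
    [0, 0, 0, 0, 0, 0.001, 0.06],
    [0, 0, 0, 0, 0, 0.001, 0.065],
    [0, 0, 0, 0, 0, 0.001, 0.065],
    [0, 0, 0, 0, 0, -0.04, 0.065],
    [0, 0, 0, 0, 0, -0.09, 0.085],
    [0, 0, 0, -0.03, 0, -0.1, 0.085],
    [0, 0, 0, -0.08, 0, -0.1, 0.085],
  ],
)

```text
clock: 10.0
eef_pos: [563.1, 201.6, 149.1]
tcp_rot: [3.138, -0.001, 1.573]
contact_force: [0.3, -1.0, -0.4]
opening: 0.994
grasp_force: 0.0
```

```bash
python3 - <<'E'
from h import *
for n in("side","scene"):
    f=snap(n,n+"4");X=cloud(*f)
    for m,c,a in blobs(X,50,95,(500,620,60,330)):
        Q=X[m];print(n,c,a,Q[:,2].max(),cv2.minEnclosingCircle(np.ascontiguousarray(Q[Q[:,2]>70][:,:2])))
E
```

```text
side [253.94594595 207.        ] 111 79.29937 ((545.1751098632812, 111.9552001953125), 12.458857536315918)
side [207.14240506 242.3164557 ] 316 79.86746 ((560.4356689453125, 281.6587219238281), 20.3697566986084)
scene [221. 155.] 155 79.76643 ((561.6349487304688, 279.64874267578125), 22.272592544555664)
scene [241.04545455 182.30681818] 88 79.96635 ((546.942626953125, 108.92333221435547), 12.339879989624023)
```

Medium is seated. Now the large.

move_arm(
  motion=[
    [0, 0, 0, -0.06, 0.002, 0, 0.085],
    [0, 0, 0, -0.12, 0.004, 0, 0.085],
    [0, 0, 0, -0.18, 0.006, 0, 0.085],
    [0, 0, 0, -0.24, 0.008, 0, 0.085],
    [0, 0, 0, -0.285, 0.01, 0, 0.085],
    [0, 0, 0, -0.2985, 0.01, 0.03, 0.085],
    [0, 0, 0, -0.2985, 0.01, 0.04, 0.085],
    [0, 0, 0, -0.2985, 0.01, 0.04, 0.085],
  ],
  grip_force=60,
)

```text
clock: 11.1
eef_pos: [571.5, -96.6, 106.6]
tcp_rot: [-3.14, -0.001, 1.571]
contact_force: [0.5, 0.6, 0.0]
opening: 0.993
grasp_force: 0.0
```

```bash
python3 - <<'E'
from h import *
s=sensors.sense();print(s['eef_pos'],s['opening'])
f=snap("wrist","w5");X=cloud(*f)
for m,c,a in blobs(X,30,80,(520,625,-140,-50)):
    Q=X[m];print(c,a,cv2.minEnclosingCircle(np.ascontiguousarray(Q[Q[:,2]>61][:,:2])))
E
```

```text
[571.51298878 -96.55201904 106.64710742] 0.9925894373048509
[256.38054187 214.30752991] 5684 ((574.0375366210938, -96.30389404296875), 29.027664184570312)
```

View pics/w5.png

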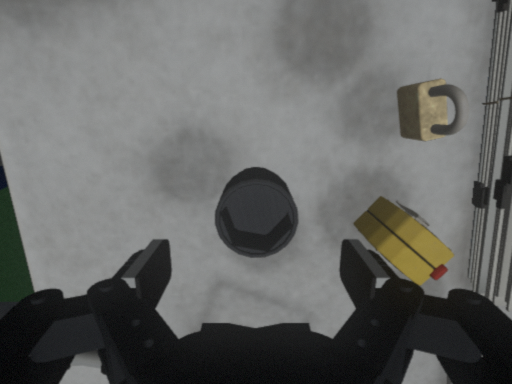

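The large socket at (257,215) is centred between the fingers, and the tape measure's left edge at (355,220) is clear of the right finger. Descend and grip.

move_arm(
  motion=[
    [0, 0, 0, 0.0005, 0, 0.04, 0.085],
    [0, 0, 0, 0.0005, 0, 0.07, 0.085],
    [0, 0, 0, 0.0005, 0, 0.08, 0.085],
    [0, 0, 0, 0.0005, 0, 0.08, 0.085],
    [0, 0, 0, 0.0005, 0, 0.08, 0.045],
    [0, 0, 0, 0.0005, 0, 0.08, 0.045],
    [0, 0, 0, 0.0005, 0, 0.08, 0.045],
    [0, 0, 0, 0.0005, 0, 0.08, 0.045],
  ],
  grip_force=70,
)

```text
clock: 12.15
eef_pos: [572.8, -97.1, 28.9]
tcp_rot: [3.14, 0.0, 1.571]
contact_force: [-1.5, 1.3, 6.6]
opening: 0.663
grasp_force: 73.4
```

move_arm(
  motion=[
    [0, 0, 0, 0, 0, 0, 0.045],
  ],
)

```text
clock: 12.28
eef_pos: [572.8, -97.0, 28.9]
tcp_rot: [3.14, 0.0, 1.571]
contact_force: [-1.1, 0.9, 7.4]
opening: 0.66
grasp_force: 73.4
```

move_arm(
  motion=[
    [0, 0, 0, 0, 0, -0.04, 0.045],
    [0, 0, 0, 0.005, 0, -0.09, 0.045],
    [0, 0, 0, 0.05, -0.003, -0.12, 0.045],
    [0, 0, 0, 0.1, -0.006, -0.12, 0.045],
    [0, 0, 0, 0.15, -0.009, -0.12, 0.045],
    [0, 0, 0, 0.2, -0.012, -0.12, 0.045],
    [0, 0, 0, 0.25, -0.015, -0.12, 0.045],
    [0, 0, 0, 0.275, -0.017, -0.12, 0.045],
  ],
)

```text
clock: 13.28
eef_pos: [554.2, 180.3, 147.5]
tcp_rot: [-3.141, -0.0, 1.572]
contact_force: [-0.3, 0.5, -6.6]
opening: 0.665
grasp_force: 78.4
```

move_arm(
  motion=[
    [0, 0, 0, 0, 0, 0, 0.045],
    [0, 0, 0, 0, 0, 0, 0.045],
  ],
)

```text
clock: 13.52
eef_pos: [554.6, 177.5, 147.2]
tcp_rot: [-3.141, 0.001, 1.571]
contact_force: [-0.4, -0.3, -5.2]
opening: 0.663
grasp_force: 78.4
```

```bash
python3 look.py w6
```

```text
13.525 [554.6 177.5 147.2] 0.6634593720123695
[262.   7.] 1176 [550.3 325.1] [99.4  9.4] 0.0 -1.7
[262.  88.] 1178 [563.6 275.5] [45.2 55.9] 77.7 14.7
[200. 163.] 1415 [507.6 202.3] [69.  18.7] 86.7 32.4
[257. 165.] 4162 [557.9 203.9] [59.7 71.9] 87.9 14.8
[301. 202.] 109 [598.3 171.4] [37.1  3.3] 89.8 6.9
```

View pics/w6.png

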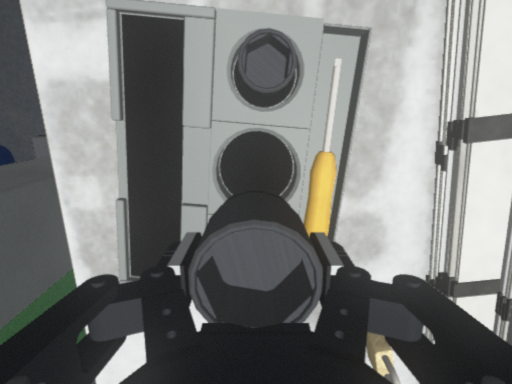

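Large pocket at (257,165): after bias correction its centre is (555.3, 196.5). The medium socket stands inside its pocket at (265,70). Lower the large one.

move_arm(
  motion=[
    [0, 0, 0, 0.0185, 0.0005, 0.01, 0.045],
    [0, 0, 0, 0.0185, 0.0005, 0.045, 0.045],
    [0, 0, 0, 0.0185, 0.0005, 0.075, 0.045],
    [0, 0, 0, 0.0185, 0.0005, 0.092, 0.045],
    [0, 0, 0, 0.0185, 0.0005, 0.1, 0.045],
    [0, 0, 0, 0.0185, 0.0005, 0.1025, 0.045],
    [0, 0, 0, 0.0185, 0.0005, 0.1025, 0.045],
  ],
)

```text
clock: 14.45
eef_pos: [556.2, 196.7, 45.5]
tcp_rot: [3.14, -0.0, 1.571]
contact_force: [0.2, 0.4, -5.5]
opening: 0.658
grasp_force: 78.7
```

move_arm(
  motion=[
    [0, 0, 0, 0, 0, 0.0005, 0.045],
    [0, 0, 0, 0, 0, 0.0005, 0.07],
    [0, 0, 0, 0, 0, 0.0005, 0.074],
    [0, 0, 0, 0, 0, 0.0005, 0.074],
    [0, 0, 0, 0, 0, -0.04, 0.074],
    [0, 0, 0, 0, 0, -0.09, 0.074],
    [0, 0, 0, -0.03, 0, -0.13, 0.074],
    [0, 0, 0, -0.08, -0.01, -0.15, 0.074],
  ],
)

```text
clock: 15.45
eef_pos: [547.2, 116.8, 197.6]
tcp_rot: [3.137, -0.001, 1.573]
contact_force: [0.1, 0.1, 0.0]
opening: 0.867
grasp_force: 0.0
```

move_arm(
  motion=[
    [0, 0, 0, -0.06, -0.01, 0, 0.074],
    [0, 0, 0, -0.12, -0.02, 0, 0.074],
    [0, 0, 0, -0.18, -0.03, 0, 0.074],
    [0, 0, 0, -0.24, -0.04, 0, 0.074],
    [0, 0, 0, -0.3, -0.05, 0, 0.06],
    [0, 0, 0, -0.36, -0.06, 0, 0.06],
    [0, 0, 0, -0.396, -0.07, 0, 0.06],
    [0, 0, 0, -0.396, -0.07, 0, 0.06],
  ],
)

```text
clock: 16.45
eef_pos: [474.8, -281.8, 194.9]
tcp_rot: [3.141, 0.001, 1.567]
contact_force: [-0.4, 0.6, 1.0]
opening: 0.698
grasp_force: 0.0
```

```bash
python3 - <<'E'
from h import *
s=sensors.sense();print(s['clock'],s['eef_pos'],s['opening'])
for n in("side","scene"):
    f=snap(n,n+"7");X=cloud(*f)
    for m,c,a in blobs(X,50,95,(500,620,60,330)):
        Q=X[m];print(n,c,a,Q[:,2].max(),cv2.minEnclosingCircle(np.ascontiguousarray(Q[Q[:,2]>70][:,:2])))
f=snap("wrist","w7");X=cloud(*f)
for m,c,a in blobs(X,8,60,(300,600,-330,-215),amin=200):
    Q=X[m];H=Q[Q[:,2]>32];print("drive",H.mean(0),len(H))
    # axis: sleeve points near top, far from head
    S=Q[(Q[:,0]>440)&(Q[:,2]>20)];l=cv2.fitLine(np.ascontiguousarray(S[:,:2]),cv2.DIST_L2,0,.01,.01).ravel();print(l,np.degrees(np.arctan2(l[1],l[0])),S.min(0),S.max(0),Q.min(0),Q.max(0))
    D=Q[Q[:,2]<32];t=(D[:,:2]-l[2:])@l[:2];print("long extents",np.percentile(t,[0,.2,99.8,100]),"->",[(l[2:]+l[:2]*k).round(1) for k in np.percentile(t,[.1,99.9])])
    print("drive offset from axis",np.cross(l[:2],H.mean(0)[:2]-l[2:]))
E
```

```text
16.45 [ 474.83777557 -281.78997207  194.90169033] 0.6980500946576009
side [253.93693694 207.00900901] 111 78.83377 ((546.5335693359375, 111.78497314453125), 12.200275421142578)
side [231.56539235 223.02615694] 497 84.05221 ((554.6663818359375, 195.9759063720703), 30.319133758544922)
side [207.1242236  242.40372671] 322 79.59071 ((560.9542236328125, 282.5174255371094), 20.86512565612793)
scene [227.47716895 163.17579909] 438 83.12482 ((556.20361328125, 232.2144317626953), 68.17464447021484)
scene [241.02380952 182.11904762] 84 80.703545 ((548.08740234375, 108.21649932861328), 12.90294361114502)
drive [ 368.10995  -260.59244    36.299633] 103
[ 9.9123579e-01 -1.3210472e-01  5.0130945e+02 -2.7754041e+02] -7.5912323 [ 440.25903  -296.39288    20.009796] [ 564.25287  -259.35883    27.263197] [ 350.6755   -297.49448     8.314933] [ 564.25287  -243.1592     38.599426]
long extents [-151.66145325 -150.43395715   61.33771799   62.70955276] -> [array([ 351.4, -257.6]), array([ 562.3, -285.7])]
drive offset from axis -0.7968502<stdin>:13: DeprecationWarning: Arrays of 2-dimensional vectors are deprecated. Use arrays of 3-dimensional vectors instead. (deprecated in NumPy 2.0)
```

View pics/w7.png

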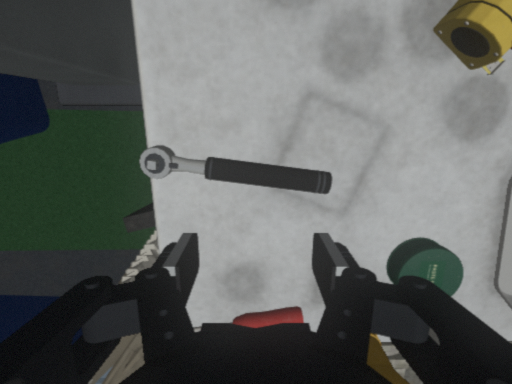

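All three sockets are seated (tops at 78, 79 and 83). In the wrist view the ratchet's head and drive are at (157,162) by the table edge, and the sleeve runs from (207,167) to (328,183), giving an axis heading of -7.6°. I'll turn the tool across it and go over the balance point.

Units first: turns go in shares of pi rad. So -1.438 rad / 3.1416 = -0.4577.

move_arm(
  motion=[
    [0, 0, -0.0573, 0.003, -0.01, 0.02, 0.06],
    [0, 0, -0.1146, 0.007, -0.02, 0.04, 0.06],
    [0, 0, -0.1719, 0.007, -0.033, 0.06, 0.06],
    [0, 0, -0.2292, 0.007, -0.033, 0.08, 0.06],
    [0, 0, -0.2865, 0.007, -0.033, 0.1, 0.06],
    [0, 0, -0.3438, 0.007, -0.033, 0.1, 0.06],
    [0, 0, -0.4011, 0.007, -0.033, 0.1, 0.06],
    [0, 0, -0.4577, 0.007, -0.033, 0.1, 0.06],
  ],
)

```text
clock: 17.6
eef_pos: [443.1, -271.1, 94.9]
tcp_rot: [3.141, 0.0, 3.017]
contact_force: [-0.1, 0.4, -0.8]
opening: 0.705
grasp_force: 0.0
```

move_arm(
  motion=[
    [0, 0, 0, 0, 0, 0, 0.06],
    [0, 0, 0, 0, 0, 0, 0.06],
  ],
)

```text
clock: 17.85
eef_pos: [442.8, -271.9, 94.9]
tcp_rot: [3.142, 0.0, 3.006]
contact_force: [-0.6, 0.0, -0.6]
opening: 0.701
grasp_force: 0.0
```

```bash
python3 - <<'E'
from h import *
s=sensors.sense();print(s['clock'],s['eef_pos'],s['tcp_rot'],s['qpos'])
f=snap("wrist","w8");X=cloud(*f)
for m,c,a in blobs(X,8,60,(300,600,-330,-215),amin=200):
    Q=X[m];H=Q[Q[:,2]>32];print("drive",H.mean(0),len(H),Q.min(0),Q.max(0))
    S=Q[(Q[:,0]>430)&(Q[:,0]<540)&(Q[:,2]>18)]
    if len(S)>50:l=cv2.fitLine(np.ascontiguousarray(S[:,:2]),cv2.DIST_L2,0,.01,.01).ravel();print(l,np.degrees(np.arctan2(l[1],l[0])),len(S))
E
```

```text
17.85 [ 442.84866262 -271.85265511   94.90207347] [3.14158691e+00 1.81559906e-04 3.00593457e+00] [-5.53496242e-01  3.69932862e-01  1.97076627e+00  1.09943052e-04
  8.00729914e-01 -1.98871102e+00]
drive [ 367.01733  -260.57565    36.852314] 227 [ 349.20306  -298.1209      8.353581] [ 562.6151  -242.88211   38.90587]
[ 9.9075711e-01 -1.3564771e-01  4.8145905e+02 -2.7537930e+02] -7.796076 3403
```

View pics/w8.png

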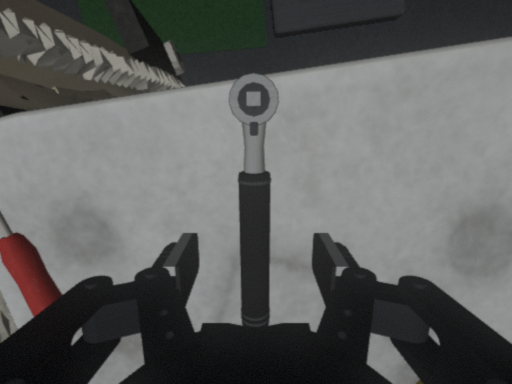

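Ratchet vertical in view at x=254, centred between the fingers; drive at (254,98), sleeve (255,175)-(256,325). Descend and grip.

move_arm(
  motion=[
    [0, 0, 0, 0, 0, 0.04, 0.055],
    [0, 0, 0, 0, 0, 0.075, 0.055],
    [0, 0, 0, 0, 0, 0.088, 0.055],
    [0, 0, 0, 0, 0, 0.092, 0.055],
    [0, 0, 0, 0, 0, 0.092, 0.055],
    [0, 0, 0, 0, 0, 0.092, 0.04],
  ],
)

```text
clock: 18.65
eef_pos: [443.2, -272.9, 3.8]
tcp_rot: [-3.141, 0.002, 3.009]
contact_force: [0.2, 0.6, -0.4]
opening: 0.473
grasp_force: 0.0
```

move_arm(
  motion=[
    [0, 0, 0, 0, 0, 0, 0.015],
    [0, 0, 0, 0, 0, 0, 0.015],
    [0, 0, 0, 0, 0, 0, 0.015],
    [0, 0, 0, 0, 0, 0, 0.015],
  ],
  grip_force=60,
)

```text
clock: 19.15
eef_pos: [443.0, -272.8, 3.9]
tcp_rot: [-3.141, 0.001, 3.009]
contact_force: [-0.2, 1.1, 8.4]
opening: 0.279
grasp_force: 58.4
```

Converted, 0.97 rad / 3.1416 = 0.3088.

move_arm(
  motion=[
    [0, 0, 0, 0, 0, -0.03, 0.015],
    [0, 0, 0, 0, 0, -0.08, 0.015],
    [0, 0, 0.0318, 0, 0, -0.13, 0.015],
    [0, 0, 0.0891, 0, 0, -0.15, 0.015],
    [0, 0, 0.1432, 0, 0, -0.15, 0.015],
    [0, 0, 0.1974, 0, 0, -0.15, 0.015],
    [0, 0, 0.2546, 0, 0, -0.15, 0.015],
    [0, 0, 0.3088, 0, 0, -0.15, 0.015],
  ],
)

```text
clock: 20.15
eef_pos: [441.9, -272.2, 152.6]
tcp_rot: [-3.141, -0.001, 2.033]
contact_force: [-0.1, -0.2, -4.9]
opening: 0.28
grasp_force: 61.1
```

Converted, 0.55 rad / 3.1416 = 0.1751.

move_arm(
  motion=[
    [0, 0, 0.0541, 0, 0, 0, 0.015],
    [0, 0, 0.1082, 0, 0, 0, 0.015],
    [0, 0, 0.1592, 0, 0, 0, 0.015],
    [0, 0, 0.1751, 0, 0, 0, 0.015],
    [0, 0, 0.1751, 0, 0, 0, 0.015],
    [0, 0, 0.1751, 0, 0, 0, 0.015],
  ],
)

```text
clock: 20.9
eef_pos: [442.2, -272.3, 152.7]
tcp_rot: [-3.141, -0.0, 1.49]
contact_force: [0.6, -0.2, -4.1]
opening: 0.279
grasp_force: 61.0
```

```bash
python3 - <<'E'
from h import *
s=sensors.sense();print(s['clock'],s['eef_pos'],s['tcp_rot'],s['opening'],s['grasp_force'],s['contact_force'],s['wrist_torque'])
c,si=np.cos(1.489),np.sin(1.489);R=np.array([[c,si],[si,-c]])
for t in((463.5,170),(463.5,204)): print(t,R.T@(np.array(t)-[442.6,-272.4]))
E
```

```text
20.9 [ 442.23768101 -272.3451799   152.68771013] [-3.14122682e+00 -1.44266361e-04  1.49003285e+00] 0.27907629203793444 60.997034311294556 [ 0.55322796 -0.1643136  -4.10068549] [ 0.00881594 -0.01695619 -0.02115667]
(463.5, 170) [442.62849316 -15.31623466]
(463.5, 204) [476.5148157  -18.09420961]
```

move_arm(
  motion=[
    [0, 0, 0, 0.06, -0.002, 0, 0.015],
    [0, 0, 0, 0.12, -0.004, 0, 0.015],
    [0, 0, 0, 0.18, -0.006, 0, 0.015],
    [0, 0, 0, 0.24, -0.008, 0, 0.015],
    [0, 0, 0, 0.3, -0.01, 0, 0.015],
    [0, 0, 0, 0.36, -0.012, 0, 0.015],
    [0, 0, 0, 0.42, -0.015, 0, 0.015],
    [0, 0, 0, 0.44, -0.015, 0, 0.015],
  ],
)

```text
clock: 21.9
eef_pos: [463.5, 170.4, 153.0]
tcp_rot: [3.141, -0.001, 1.493]
contact_force: [-0.2, -0.7, -5.6]
opening: 0.281
grasp_force: 61.0
```

move_arm(
  motion=[
    [0, 0, 0, 0, 0, 0, 0.015],
    [0, 0, 0, 0, 0, 0, 0.015],
  ],
)

```text
clock: 22.15
eef_pos: [463.2, 166.6, 152.6]
tcp_rot: [-3.141, 0.001, 1.489]
contact_force: [0.1, 0.1, -4.4]
opening: 0.278
grasp_force: 61.0
```

```bash
cat > rec.py <<'E'
from h import *
import sys
s=sensors.sense();print(s['clock'],s['eef_pos'].round(1),s['tcp_rot'].round(3))
for n in("wrist","side"):
    f=snap(n,n+sys.argv[1]);np.savez(n+sys.argv[1]+".npz",p=f[0],d=f[1],K=f[2],T=f[3])
    p,d,K,T=f;X=cloud(*f)
    for m,c,a in blobs(X,29,37,(425,505,60,350),amin=150):
        Q=X[m];b=cv2.minAreaRect(np.ascontiguousarray(Q[:,:2]));print(n,"recess",c.round(),a,Q.mean(0).round(1),np.round(b[0],1),np.round(b[1],1),round(b[2],2),Q.min(0).round(1),Q.max(0).round(1))
    for m,c,a in blobs(X,110,220,(380,560,40,350),amin=100):
        Q=X[m];print(n,"held",c.round(),a,Q.min(0).round(1),Q.max(0).round(1))
E
python3 rec.py 9
```

```text
22.15 [463.2 166.6 152.6] [-3.141e+00  1.000e-03  1.489e+00]
wrist recess [252.  22.] 2827 [474.2 308.1  34.1] [474.4 304.2] [38.6 52.6] 85.44 [446.9 285.1  31.4] [502.1 325.2  37. ]
wrist recess [227. 162.] 1812 [441.3 195.4  33.8] [441.  186.6] [111.2  21.3] 85.09 [429.2 131.3  31. ] [452.3 242.8  36.9]
wrist recess [284. 159.] 1722 [493.9 194.5  33.8] [493.3 193.2] [86.7 23.7] 88.88 [481.  149.9  31.2] [505.  236.4  36.7]
wrist held [255. 231.] 28443 [412.9 128.3 155.1] [518.4 264.5 220. ]
side recess [258. 252.] 1842 [464.3 214.7  33.9] [468.  206.6] [247.6  79.4] 85.69 [425.   82.1  29.1] [505.  332.1  37. ]
side held [267. 195.] 1152 [409.7  49.3 148.3] [514.8 263.5 220. ]
```

View pics/wrist9.png

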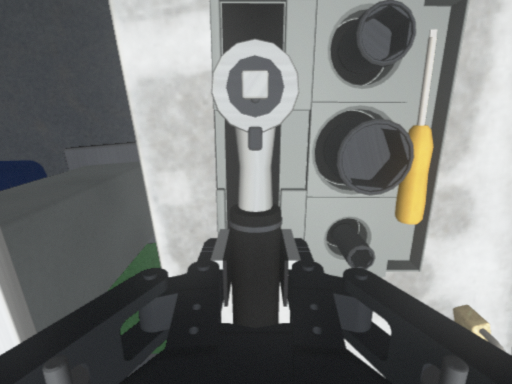

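View pics/side9.png

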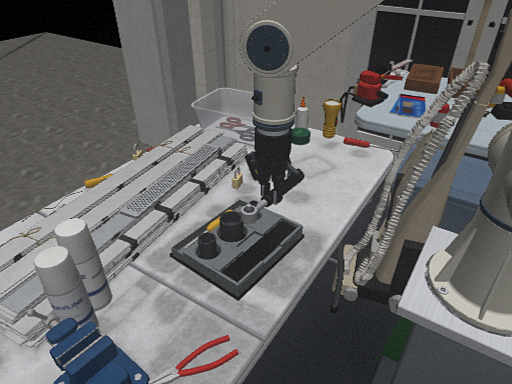

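Drive at (256,84), head aligned with the recess that runs up at (252,22). Check the grip offset and heading.

```bash
python3 - <<'E'
from h import *
p,d,K,T=load("wrist9.npz");X=cloud(p,d,K,T);e=np.array([463.2,166.6])
print("drive",X[78:91,250:262].reshape(-1,3).mean(0)); D=X[78:91,250:262].reshape(-1,3).mean(0)[:2]
H=X[40:130,210:300].reshape(-1,3);H=H[(H[:,2]>165)&(H[:,2]<185)];print("head",np.median(H[:,2]),H.min(0),H.max(0),cv2.minEnclosingCircle(np.ascontiguousarray(H[:,:2])))
c,si=np.cos(1.489),np.sin(1.489);R=np.array([[c,si],[si,-c]]);print(R.T@(D-e))
S=X[215:235,235:275].reshape(-1,3);print("sleeve top",S.mean(0),np.nanmax(S[:,2]))
for t in((465,217),): print(R.T@(np.array(t)-(np.array([442.6,-272.4])+R@[440,-15])),R@[440,-15])
E
```

```text
drive [nan nan nan]
head 174.47244 [453.5867  229.48708 165.5315 ] [488.85956 264.2303  184.99901] ((471.29254150390625, 246.46510314941406), 18.19575309753418)
[nan nan]
sleeve top [nan nan nan] 176.38174
[49.5939085  -2.66139169] [ 21.00041592 439.75445709]
```

move_arm(
  motion=[
    [0, 0, 0, 0.03, -0.0015, 0, 0.015],
    [0, 0, 0, 0.048, -0.0025, 0.01, 0.015],
    [0, 0, 0, 0.048, -0.0025, 0.05, 0.015],
    [0, 0, 0, 0.048, -0.0025, 0.085, 0.015],
    [0, 0, 0, 0.048, -0.0025, 0.1, 0.015],
    [0, 0, 0, 0.048, -0.0025, 0.1, 0.015],
    [0, 0, 0, 0.048, -0.0025, 0.1, 0.015],
  ],
)

```text
clock: 23.12
eef_pos: [465.9, 215.5, 53.7]
tcp_rot: [3.14, -0.001, 1.489]
contact_force: [-0.1, 0.3, -4.1]
opening: 0.279
grasp_force: 60.8
```

```bash
python3 - <<'E'
from h import *
s=sensors.sense();print(s['clock'],s['eef_pos'].round(1),s['tcp_rot'].round(3),s['contact_force'])
f=snap("wrist","w10");X=cloud(*f);m=(X[...,2]>62)&(X[...,2]<90)&(X[...,1]>260)&(X[...,0]<520)
# held head, recess floor far edge beyond head
H=X[(X[...,2]>52)&(X[...,2]<80)&(X[...,1]>265)&(X[...,0]<510)&(X[...,0]>430)];print("head",np.median(H[:,2]),cv2.minEnclosingCircle(np.ascontiguousarray(H[:,:2])))
F=X[(X[...,2]>30)&(X[...,2]<36.5)&(X[...,1]>300)&(X[...,0]<510)&(X[...,0]>440)];print("floor",len(F),F.min(0),F.max(0),cv2.minAreaRect(np.ascontiguousarray(F[:,:2])))
E
```

```text
23.125 [465.9 215.5  53.7] [ 3.140e+00 -1.000e-03  1.489e+00] [-0.07853871  0.29789852 -4.07576238]
head 75.50698 ((471.64801025390625, 289.11187744140625), 24.894569396972656)
floor 1790 [447.5337  300.0754   31.61065] [502.31155 325.26755  36.4957 ] ((474.7483825683594, 310.7884216308594), (25.044246673583984, 53.44007110595703), 85.54646301269531)
```

View pics/w10.png

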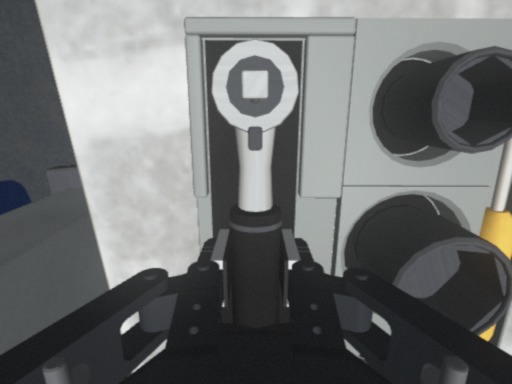

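Head spans x=212–298, centred in the recess (207–303); end gap is about 10 mm. Lower the last 16 mm.

move_arm(
  motion=[
    [0, 0, 0, 0, 0, 0.008, 0.015],
    [0, 0, 0, 0, 0, 0.013, 0.015],
    [0, 0, 0, 0, 0, 0.015, 0.015],
    [0, 0, 0, 0, 0, 0.015, 0.015],
  ],
)

```text
clock: 23.68
eef_pos: [464.8, 215.2, 37.9]
tcp_rot: [-3.141, 0.0, 1.489]
contact_force: [-3.2, -1.5, 0.9]
opening: 0.282
grasp_force: 61.8
```

move_arm(
  motion=[
    [0, 0, 0, 0, 0, 0.0005, 0.03],
    [0, 0, 0, 0, 0, 0, 0.038],
    [0, 0, 0, 0, 0, 0, 0.04],
    [0, 0, 0, 0, 0, 0, 0.04],
    [0, 0, 0, 0, 0, -0.03, 0.04],
    [0, 0, 0, 0, 0, -0.08, 0.04],
    [0, 0, 0, -0.03, 0, -0.14, 0.04],
    [0, 0, 0, -0.09, 0, -0.18, 0.04],
  ],
)

```text
clock: 24.68
eef_pos: [459.6, 137.0, 212.6]
tcp_rot: [3.138, -0.001, 1.491]
contact_force: [0.6, -0.2, 0.0]
opening: 0.469
grasp_force: 0.0
```

move_arm(
  motion=[
    [0, 0, 0, -0.06, 0, -0.01, 0.04],
    [0, 0, 0, -0.12, 0, -0.02, 0.04],
    [0, 0, 0, -0.12, 0, -0.02, 0.04],
    [0, 0, 0, -0.12, 0, -0.02, 0.04],
  ],
)

```text
clock: 25.18
eef_pos: [448.8, 17.1, 229.9]
tcp_rot: [3.141, -0.0, 1.487]
contact_force: [-0.3, 0.1, -0.2]
opening: 0.473
grasp_force: 0.0
```

```bash
python3 - <<'E'
from h import *
s=sensors.sense();print(s['clock'],s['eef_pos'].round(1),s['contact_force'])
for n in("side","wrist","scene"):
    f=snap(n,n+"11");X=cloud(*f)
    for m,c,a in blobs(X,46,95,(430,620,60,345)):
        Q=X[m];print(n,c.round(),a,np.percentile(Q[:,2],[50,98]).round(1),Q.min(0).round(1),Q.max(0).round(1))
im=[cv2.imread("pics/side11.png")[150:310,140:340],cv2.imread("pics/scene11.png")[130:230,160:285]]
cv2.imwrite("pics/fin.png",np.hstack([cv2.resize(i,(400,320)) for i in im]))
E
```

```text
25.175 [448.8  17.1 229.9] [-0.30117937  0.06157103 -0.19244504]
side [254. 208.] 124 [66.5 78. ] [534.5  98.7  46.1] [557.5 123.6  78.5]
side [232. 224.] 538 [68.  82.1] [525.7 168.5  46.1] [581.8 225.4  83.6]
side [259. 247.] 793 [57.  69.6] [442.2  97.5  46. ] [487.2 312.1  72.5]
side [207. 243.] 344 [65.4 78.2] [540.  262.   46.3] [580.  303.1  79.7]
wrist [256.  51.] 2586 [57.5 60.4] [445.4  97.2  46.1] [477.7 195.8  61.5]
wrist [349.   9.] 998 [68.9 82.6] [530.3 168.1  46. ] [577.5 190.   83.5]
wrist [347.  81.] 653 [69.6 78.4] [538.6 100.3  46. ] [561.8 123.5  79.1]
scene [230. 167.] 560 [68.5 82.1] [526.   95.9  46.2] [584.4 301.2  83.5]
scene [203. 179.] 386 [57.2 68.2] [443.2  90.6  46.4] [488.2 307.2  73.8]
```

View pics/fin.png

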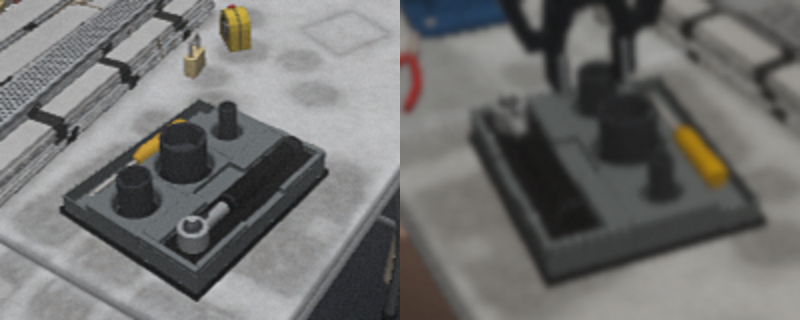

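The final view shows all three sockets upright in their pockets, with tops at 78, 78 and 82 mm. The ratchet is flat in the recess with its drive up: sleeve top at 60, drive top at 72. The tape measure and padlock haven't moved. Handing in.

```bash
python3 -c "
from rig import order
print(order.sign_off())"
```

```text
the job is handed in; nothing more can be done
None
```

The job is handed in at about 25 s: my last camera check showed the three sockets upright on their own pockets' floors and the ratchet flat in its recess, drive up, with the tape measure and padlock left alone.

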